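Hole saws in order of size on the rack

ROBOT

A 6-joint arm with a two-finger parallel gripper is mounted at the origin on the work surface. World frame = base frame: x ahead of the robot, y to its left, z up, the work surface at z = 0. Lengths are in m, angles in rad, forces in N, time in s.
With the tool pointing down it reaches from about 0.275 to 1 m from the base axis. Payload 8.4 kg.
Tool frame: the origin (TCP) lies midway between the tips of the shut fingers; the grasp point (between the pads) lies 19 mm behind it (manip.pinch_z is the distance from the TCP to the grasp point, in m); z points along the fingers, y is the line along which they close (so a half turn about z gives the same grasp; the last joint's range is limited). The gripper opens to 85 mm and grips with 20 to 120 N. Pads are 22 mm wide; open, the fingers measure 114 mm over their backs; the gripper's body (76 mm by 85 mm) begins 54 mm behind the grasp point. The pads swing forward as they close: fully open they stand 13 mm farther back than shut.
Start: joints at [-1.105, 0.353, 1.633, -0, 1.155, -0.002], TCP at [0.282, -0.558, 0.231] pointing down, gripper open.
Joint ranges: [-2.63, 2.63], [-0.92, 2.1], [0.06, 2.66], [-1.3, 4.44], [0, 2.69], [-3.02, 3.02]. Speed limits (rad/s): [2.22, 2.22, 2.79, 3.14, 3.14, 3.14].

INTERFACE

Orientations are given as a unit quaternion [x, y, z, w].
In Python, from cell import manip gives the robot as it stands.
- The arm moves only by the shell command python3 -m handwheel 'ROWS' [FORCE]. ROWS is text: rows parted by semicolons, each of 7 numbers parted by spaces: the turn, a rotation vector about the tool's x, y, z in rad, then the shift along the tool's x, y, z in m, then the opening, from 0 (shut) to 1 (fully open). A call has 1 to 20 rows; each row shifts and turns the commanded pose from where the row before left it, along the tool's axes as they then stand; what a row does not reach is not made up. A row lasts 1/8 s, in which the tool goes at most 62.5 mm and 10.7 degrees, less where a joint would pass 70% of its speed; a pose out of reach is approached as far as the arm can. A call with a gripper value outside its range is refused whole. The fingers move at their own pace and stop on an object; FORCE is the grip in N (left out, the last holds). Time passes only in rows, so rows that do not move let the fingers close. It gives the time, the measured TCP pose, the force, the opening and the grip force at its end, in the units of the state.
- manip.get_obs(): the state, without advancing time (a new reading comes with each control period).
- manip.get_image(name): name is "scene" or "side" or "wrist"; returns the picture (384x512x3 uint8, red, green, blue); there is no depth.
- manip.calibration(name): a dict with "fx", "fy", "cx", "cy" (pixels), "extrinsics" (4x4, takes a point from camera to world coordinates). Camera axes: x right, y down, z forward; pixel columns grow to the right and rows downward; lengths in m; the calibration is good to about 2 mm. A picture is of the moment at which its call begins: read the wrist's pose just before it. calibration takes no time and is no camera call; for the wrist camera it gives the pose at the moment of the call.
- manip.hand_in(): hands the job in; it is judged then, once.
The state is a dict: "t": time; "joint_pos": joint angles; "qd": joint speeds; "tau": joint torques, N m; "eef_pos": TCP position; "ee_rot": TCP orientation; "wrist_force": force on the tool from outside, world axes, zero at the start; "moment": the same for the moment, N m; "gripper_width": finger opening in m; "gripper_force": force on a finger pad.
Only numpy, scipy, OpenCV 4.12 (cv2) and the standard library are available. Lean on these libraries where they do the work, as an engineer would, in place of code of your own. Each camera call takes 0.05 s, during which the arm holds its last target. There are 200 camera calls.

TASK

Put the four blue hole saws away on the plywood rack: stand one on each black pad, well centred and shank up, in order of diameter, with the smallest next to the red end block and the largest next to the unpainted dark wooden end block. Set each one down on its pad rather than dropping it, do not tip any over, and let go of them all.

Things in the scene. Friction and masses are not known exactly. Their poses are not given: they have to be found in the camera images.
- saw24_c (a point): Centre of the hole saw of 24 mm diameter: a blue enamelled steel cup 24 mm wide and 40 mm high with steel teeth, standing teeth down, with a plain round 11 mm steel shank rising 22 mm from the middle of its top; 62 mm high in all. The point is on its axis, 31 mm above its underside; z is up along the shank. Starts loose and upright on the bench. Round, so its yaw does not matter.
- saw36_c (a point): Centre of the hole saw of 36 mm diameter: a blue enamelled steel cup 36 mm wide and 40 mm high with steel teeth, standing teeth down, with a plain round 11 mm steel shank rising 22 mm from the middle of its top; 62 mm high in all. The point is on its axis, 31 mm above its underside; z is up along the shank. Starts loose and upright on the bench. Round, so its yaw does not matter.
- saw48_c (a point): Centre of the hole saw of 48 mm diameter: a blue enamelled steel cup 48 mm wide and 40 mm high with steel teeth, standing teeth down, with a plain round 11 mm steel shank rising 22 mm from the middle of its top; 62 mm high in all. The point is on its axis, 31 mm above its underside; z is up along the shank. Starts loose and upright on the bench. Round, so its yaw does not matter.
- saw60_c (a point): Centre of the hole saw of 60 mm diameter: a blue enamelled steel cup 60 mm wide and 40 mm high with steel teeth, standing teeth down, with a plain round 11 mm steel shank rising 22 mm from the middle of its top; 62 mm high in all. The point is on its axis, 31 mm above its underside; z is up along the shank. Starts loose and upright on the bench. Round, so its yaw does not matter.
- pad_a: Black round rubber pad, 66 mm across, an end pad, one of four in a straight row a, b, c, d at 90 mm pitch on a plywood rack (440 x 90 mm, 12 mm thick) fixed to the bench. Origin: centre of the pad's underside, on the rack's top at z = 0.012; the pad is 2 mm thick, so its top is at z = 0.014. x points across the rack, y along the row from a to d.
- pad_b: Black round rubber pad, 66 mm across, one of four in a straight row a, b, c, d at 90 mm pitch on a plywood rack (440 x 90 mm, 12 mm thick) fixed to the bench. Origin: centre of the pad's underside, on the rack's top at z = 0.012; the pad is 2 mm thick, so its top is at z = 0.014. x points across the rack, y along the row from a to d.
- pad_c: Black round rubber pad, 66 mm across, one of four in a straight row a, b, c, d at 90 mm pitch on a plywood rack (440 x 90 mm, 12 mm thick) fixed to the bench. Origin: centre of the pad's underside, on the rack's top at z = 0.012; the pad is 2 mm thick, so its top is at z = 0.014. x points across the rack, y along the row from a to d.
- pad_d: Black round rubber pad, 66 mm across, the other end pad, one of four in a straight row a, b, c, d at 90 mm pitch on a plywood rack (440 x 90 mm, 12 mm thick) fixed to the bench. Origin: centre of the pad's underside, on the rack's top at z = 0.012; the pad is 2 mm thick, so its top is at z = 0.014. x points across the rack, y along the row from a to d.
- red_block: Red end block, 70 mm across the rack, 26 mm along it, 24 mm high, fixed on the rack's top at one end of the row, 68 mm beyond the centre of that end's pad: beyond either pad a or pad d. Origin: centre of its underside, z = 0.012. It marks the end where the smallest goes.
- plain_block: Unpainted dark wood end block, 70 mm across the rack, 26 mm along it, 24 mm high, fixed on the rack's top at one end of the row, 68 mm beyond the centre of that end's pad: beyond either pad a or pad d. Origin: centre of its underside, z = 0.012. It marks the end where the largest goes.

How it is judged:
By the outcome, as a careful person would: the job done as asked, in the order asked, and still so for the second after the job is handed in, with the robot touching nothing.
It also fails if it takes over 91 s, if anything falls off the work surface, if the arm or the gripper's body presses on something with over 40 N, if the wrist force passes 120 N, or if a joint passes its speed limit or range.

## Working session

There is one attempt and no reset: what is moved stays moved. The work goes in short steps, Python scripts to look and compute and a shell command to move; the robot and the scene stay as the last step left them, time stands still between calls to the robot, and variables do not carry over. Pictures are saved under pics/ and viewed, at most 14 in all, crops included, and the job is handed in when it is done.

```bash
mkdir -p pics
python3 - <<'E'
from cell import manip
import cv2,numpy as np
o=manip.get_obs();print(o['t'],o['eef_pos'],o['ee_rot'],o['gripper_width'],manip.pinch_z)
for n in ['scene','side','wrist']:
    c=manip.calibration(n);print(n,c['fx'],c['cx'],c['cy'],np.round(c['extrinsics'],3).tolist())
    cv2.imwrite(f'pics/{n}0.png',manip.get_image(n)[:,:,::-1])
E
```

```text
0.0 [ 0.28158561 -0.55742822  0.23056063] [ 9.72771353e-01  2.31765827e-01 -1.73375149e-04 -6.82011704e-04] 0.08541260212955619 0.0187
scene 479.8474102489143 258.6580737523923 190.31580043879714 [[0.68, 0.54, -0.496, 1.059], [0.733, -0.505, 0.456, -0.514], [-0.004, -0.674, -0.739, 0.841], [0.0, 0.0, 0.0, 1.0]]
side 440.91414787791746 255.8408058432453 190.90045875674926 [[-0.942, -0.225, 0.247, 0.307], [-0.334, 0.606, -0.722, 0.699], [0.013, -0.763, -0.647, 0.707], [0.0, 0.0, 0.0, 1.0]]
wrist 296.05269123164413 252.4337449040093 190.64611505717846 [[0.452, -0.852, -0.265, 0.348], [-0.892, -0.432, -0.133, -0.524], [-0.001, 0.296, -0.955, 0.374], [0.0, 0.0, 0.0, 1.0]]
```

View pics/scene0.png

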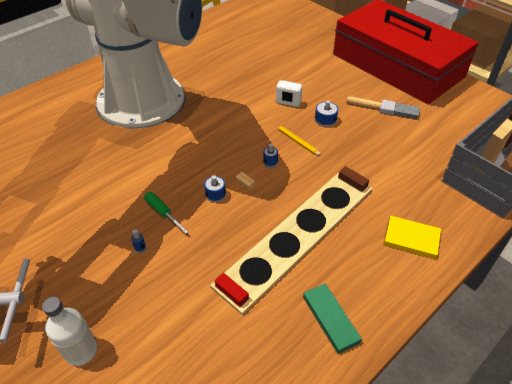

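View pics/side0.png

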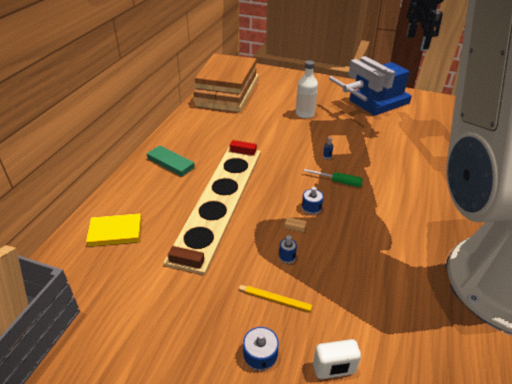

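The scene view shows the red block at (232,290), the dark block at (353,178) and the pads between them. The saws are at (139,241) for 24, (270,155) for 36, (215,188) for 48 and (326,113) for 60. The side view shows them at (328,150), (288,248), (312,200) and (260,348).

```bash
cat > h.py <<'E'
from cell import manip
import cv2,numpy as np
def ray(c,u,v):
    d=np.array([(u-c['cx'])/c['fx'],(v-c['cy'])/c['fy'],1.]);E=np.array(c['extrinsics'])
    return E[:3,3],E[:3,:3]@d
def plane(c,u,v,z):
    p,d=ray(c,u,v);return (p+d*(z-p[2])/d[2])
def proj(c,P):
    E=np.array(c['extrinsics']);q=E[:3,:3].T@(np.array(P)-E[:3,3]);return np.array([c['fx']*q[0]/q[2]+c['cx'],c['fy']*q[1]/q[2]+c['cy']])
def blobs(m,amin=25,amax=4000):
    n,l,s,ce=cv2.connectedComponentsWithStats(m.astype(np.uint8))
    return [(s[i].tolist(),ce[i]) for i in range(1,n) if amin<s[i][4]<amax]
def snap(n):
    c=manip.calibration(n);im=manip.get_image(n);return c,im,cv2.cvtColor(im,cv2.COLOR_RGB2HSV)
def blue(h): return (h[...,0]>100)&(h[...,0]<128)&(h[...,1]>120)&(h[...,2]>35)
def black(h): return (h[...,2]<45)
E
python3 - <<'E'
from h import *
for n in ['scene','side']:
    c=manip.calibration(n);im=cv2.imread(f'pics/{n}0.png');h=cv2.cvtColor(im,cv2.COLOR_BGR2HSV)
    for s,ce in blobs(blue(h)): print(n,'blue',s,ce.round(1),plane(c,*ce,.02).round(4))
    for s,ce in blobs(black(h),250,1500): print(n,'blk',s,ce.round(1),plane(c,*ce,.014).round(4))
    red=((h[...,0]<6)|(h[...,0]>174))&(h[...,1]>180)
    for s,ce in blobs(red,100,1500): print(n,'red',s,ce.round(1),plane(c,*ce,.03).round(4))
E
```

```text
scene blue [316, 107, 22, 17, 194] [325.3 117.7] [0.436 0.303 0.02 ]
scene blue [264, 151, 14, 15, 123] [270.6 159.4] [0.4518 0.0844 0.02  ]
scene blue [205, 182, 20, 18, 181] [215.5 193.3] [ 0.4462 -0.086   0.02  ]
scene blue [132, 234, 13, 17, 107] [138.6 244. ] [ 0.4468 -0.2956  0.02  ]
scene blk [0, 0, 61, 24, 831] [22.4  7.9] [-0.7246 -0.0201  0.014 ]
scene blk [181, 0, 20, 39, 384] [191.6  18.6] [-0.2462  0.3748  0.014 ]
scene blk [385, 10, 46, 30, 258] [408.7  22.2] [0.2838 0.9002 0.014 ]
scene blk [488, 24, 24, 61, 367] [501.2  56.1] [0.605  0.9343 0.014 ]
scene blk [322, 188, 27, 20, 434] [335.2 197.6] [0.6401 0.1098 0.014 ]
scene blk [297, 209, 29, 22, 496] [310.9 219.8] [0.6467 0.0208 0.014 ]
scene blk [464, 230, 48, 60, 619] [486.  264.9] [0.9708 0.1952 0.014 ]
scene blk [270, 232, 30, 25, 567] [284.3 244.3] [ 0.6538 -0.0689  0.014 ]
scene blk [240, 258, 31, 26, 645] [255.3 270.6] [ 0.66  -0.158  0.014]
scene red [215, 273, 34, 33, 542] [231.4 289.2] [ 0.6673 -0.227   0.03  ]
side blue [350, 62, 61, 53, 1415] [384.5  92.6] [ 0.3388 -0.6869  0.02  ]
side blue [324, 146, 8, 11, 62] [327.3 151.1] [ 0.4432 -0.2914  0.02  ]
side blue [303, 196, 20, 16, 186] [311.4 205.2] [ 0.4304 -0.0639  0.02  ]
side blue [280, 245, 16, 16, 157] [286.6 254.1] [0.442  0.1006 0.02  ]
side blue [243, 345, 35, 24, 342] [259.6 359.4] [0.4184 0.3382 0.02  ]
side blk [406, 0, 37, 49, 1103] [423.3  18.6] [ 0.2604 -1.4885  0.014 ]
side blk [213, 179, 24, 15, 293] [224.5 186.3] [ 0.6492 -0.0637  0.014 ]
side blk [200, 202, 26, 17, 358] [212.3 210.1] [0.6424 0.0257 0.014 ]
side blk [185, 228, 28, 20, 451] [198.3 237.5] [0.6355 0.1154 0.014 ]
side red [230, 140, 26, 15, 277] [242.7 147.2] [ 0.6588 -0.2149  0.03  ]
```

View pics/wrist0.png

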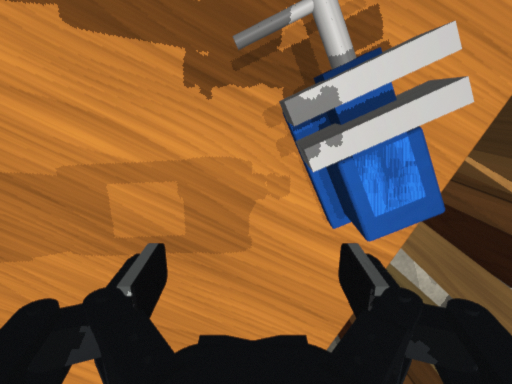

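The wrist view shows only the vise and part of the bench, with the fingertips at (150,255) and (355,255). I'll turn the tool so the fingers close across the rack, then take an overview.

```bash
python3 -m handwheel '0 0 -0.1683 0 0 -0.027 1;0 0 -0.1683 0 0 -0.027 1;0 0 -0.1683 0 0 -0.027 1;0 0 -0.1683 0 0 -0.027 1;0 0 -0.1683 0 0 -0.027 1;0 0 -0.1683 0 0 -0.027 1;0 0 -0.1683 0 0 -0.027 1;0 0 0 0.055 0.0242 0 1;0 0 0 0.055 0.0242 0 1;0 0 0 0.055 0.0242 0 1;0 0 0 0.055 0.0242 0 1;0 0 0 0.055 0.0242 0 1;0 0 0 0.055 0.0242 0 1;0 0 0 0.055 0.0242 0 1;0 0 0 0.055 0.0242 0 1;0 0 0 0.055 0.0242 0 1;0 0 0 0.055 0.0242 0 1;0 0 0 0.055 0.0242 0 1;0 0 0 0.055 0.0242 0 1' 40; python3 -m handwheel '0 0 0 0 0 0 1;0 0 0 0 0 0 1'
python3 - <<'E'
from h import *
c,im,h=snap('wrist');o=manip.get_obs();print(o['eef_pos'],o['ee_rot'],o['joint_pos'])
cv2.imwrite('pics/w1.png',im[:,:,::-1])
for s,ce in blobs(blue(h)): print('blue',s,ce.round(1),plane(c,*ce,.02).round(4))
for s,ce in blobs(black(h),250,1500): print('blk',s,ce.round(1),plane(c,*ce,.014).round(4))
E
```

```text
t: 2.52
eef_pos: [0.5221, 0.1241, 0.4202]
ee_rot: [0.68, 0.733, -0.0, 0.0]
wrist_force: [0.2, -0.7, -0.0]
gripper_width: 0.0855
gripper_force: 0.0
t: 2.78
eef_pos: [0.5216, 0.1219, 0.4199]
ee_rot: [0.68, 0.733, -0.001, -0.0]
wrist_force: [-0.5, -0.5, 0.5]
gripper_width: 0.0853
gripper_force: 0.0
[0.52152858 0.12130726 0.42011172] [ 6.80167812e-01  7.33056326e-01 -4.13774587e-04 -5.77796783e-06] [ 2.26025974e-01  8.37770909e-02  1.56595632e+00 -4.56906316e-04
  1.49255025e+00  1.51248740e-01]
blue [182, 0, 39, 38, 245] [207.1  25.2] [0.4319 0.3057 0.02  ]
blue [200, 146, 20, 17, 74] [212.5 151.3] [0.4483 0.0989 0.02  ]
blue [190, 226, 24, 19, 162] [203.5 231.4] [ 0.4363 -0.0643  0.02  ]
blue [198, 318, 11, 15, 96] [203.9 324.7] [ 0.4434 -0.2925  0.02  ]
blk [298, 135, 34, 33, 864] [314.4 151.2] [0.637  0.1125 0.014 ]
blk [296, 182, 32, 30, 742] [311.5 196.9] [0.6437 0.0229 0.014 ]
blk [294, 225, 30, 28, 647] [308.8 238.7] [ 0.6504 -0.067   0.014 ]
blk [292, 265, 29, 25, 567] [306.3 276.9] [ 0.657  -0.1565  0.014 ]
```

View pics/w1.png

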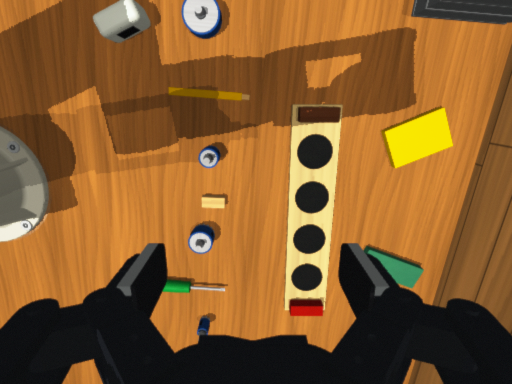

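The wrist overview shows the pads at columns 306–314 and rows 151–277, the dark block at (318,115) and the red block at (306,310). The saws are at 60 (202,15), 36 (209,157), 48 (201,239) and 24 (204,325). The pads agree with the other two views, so I'll start with the 60 mm saw.

```bash
cat >> h.py <<'E'
from scipy.spatial.transform import Rotation as R
PAD=dict(d=(.6375,.1125),c=(.6440,.0229),b=(.6510,-.0667),a=(.6573,-.156))
def to(*goals):
    o=manip.get_obs();p=np.array(o['eef_pos']);M=R.from_quat(o['ee_rot']).as_matrix()
    want=np.column_stack([[-.0745,.9972,0],[.9972,.0745,0],[0,0,-1]])
    print('t',round(o['t'],2),'tcp',p.round(4),'rot err',R.from_matrix(M.T@want).as_rotvec().round(4),'F',np.round(o['wrist_force'],1),'w',round(o['gripper_width'],4))
    for g in goals:
        print(' to',np.round(g,4),'tool shift',(want.T@(np.array(g)-p)).round(4));p=np.array(g)
def saw(tag,exp,D):
    c,im,h=snap('wrist');cv2.imwrite(f'pics/{tag}.png',im[:,:,::-1])
    u,v=proj(c,[*exp,.03]);best=min(blobs(blue(h)),key=lambda b:np.hypot(*(b[1]-[u,v])))
    x,y,w,hh,a=best[0];m=np.zeros(h.shape[:2],np.uint8);m[y:y+hh,x:x+w]=blue(h)[y:y+hh,x:x+w]
    # whole-blob hull, then top rim circle: bright/grey disc inside hull
    hull=cv2.convexHull(cv2.findNonZero(m));(cx,cy),r=cv2.minEnclosingCircle(hull)
    fill=np.zeros_like(m);cv2.fillPoly(fill,[hull],1)
    lid=cv2.morphologyEx((fill>0).astype(np.uint8)&(h[...,1]<90).astype(np.uint8),cv2.MORPH_OPEN,np.ones((2,2),np.uint8))
    pts=cv2.findNonZero(lid)
    print(tag,'bbox',best[0],'hull circle',plane(c,cx,cy,.035).round(4),'r mm',r/c['fx']*(c['extrinsics'][2][3]-.035)*1e3)
    if pts is not None:
        (lx,ly),lr=cv2.minEnclosingCircle(pts);print(' lid',lx,ly,lr,plane(c,lx,ly,.04).round(4),'r mm',lr/c['fx']*(c['extrinsics'][2][3]-.04)*1e3)
E
python3 -m handwheel '0 0 0 0.025 -0.0165 0.038 1;0 0 0 0.025 -0.0165 0.038 1;0 0 0 0.025 -0.0165 0.038 1;0 0 0 0.025 -0.0165 0.038 1;0 0 0 0.025 -0.0165 0.038 1;0 0 0 0 0 0 1;0 0 0 0 0 0 1' >/dev/null
python3 - <<'E'
from h import *
saw('s60',(.427,.32),60)
im=cv2.imread('pics/s60.png');cv2.imwrite('pics/s60v.png',im)
to((.427,.32,.2))
E
```

```text
s60 bbox [225, 66, 55, 58, 338] hull circle [0.4244 0.3192 0.035 ] r mm 33.007500917843785
 lid 252.5 95.71154022216797 26.520526885986328 [0.425 0.318 0.04 ] r mm 29.96883111792224
t 3.75 tcp [0.4317 0.2399 0.2318] rot err [ 0.0024 -0.0007 -0.0007] F [0.7 0.2 0.6] w 0.0854
 to [0.427 0.32  0.2  ] tool shift [0.0803 0.0013 0.0318]
```

View pics/s60.png

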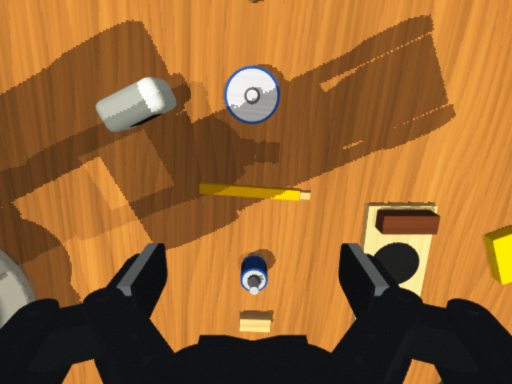

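The 60 mm saw shows a clean circle centred at (252,95), spanning columns 225–279. Its centre works out at (0.425, 0.318).

```bash
python3 - <<'E'
from h import *
to((.425,.318,.2),(.425,.318,.006))
E
python3 -m handwheel '0 0 0 0.0392 -0.0005 0.015 1;0 0 0 0.0392 -0.0005 0.017 1;0 0 0 0 0 0.05 1;0 0 0 0 0 0.05 1;0 0 0 0 0 0.035 1;0 0 0 0 0 0.03 1;0 0 0 0 0 0.0288 1;0 0 0 0 0 0 1;0 0 0 0 0 0 0;0 0 0 0 0 0 0;0 0 0 0 0 0 0;0 0 0 0 0 0 0;0 0 0 0 0 0 0' 50
python3 - <<'E'
from h import *
c,im,h=snap('wrist');cv2.imwrite('pics/g60.png',im[:,:,::-1])
p=manip.get_obs()['eef_pos']
to((p[0],p[1],.08),(*PAD['d'],.08),(*PAD['d'],p[2]+.014))
E
```

```text
t 3.75 tcp [0.4317 0.2399 0.2318] rot err [ 0.0024 -0.0007 -0.0007] F [0.7 0.2 0.6] w 0.0854
 to [0.425 0.318 0.2  ] tool shift [ 0.0784 -0.0008  0.0318]
 to [0.425 0.318 0.006] tool shift [0.    0.    0.194]
t: 5.38
eef_pos: [0.4247, 0.3192, 0.0064]
ee_rot: [0.68, 0.733, 0.002, 0.0]
wrist_force: [0.8, -2.5, 4.7]
gripper_width: 0.0588
gripper_force: 53.2
t 5.42 tcp [0.4247 0.3192 0.0064] rot err [ 0.0028 -0.0014  0.0006] F [ 1.2 -1.9  4.7] w 0.059
 to [0.4247 0.3192 0.08  ] tool shift [ 0.      0.     -0.0736]
 to [0.6375 0.1125 0.08  ] tool shift [-0.222   0.1968  0.    ]
 to [0.6375 0.1125 0.0204] tool shift [0.     0.     0.0596]
```

View pics/g60.png

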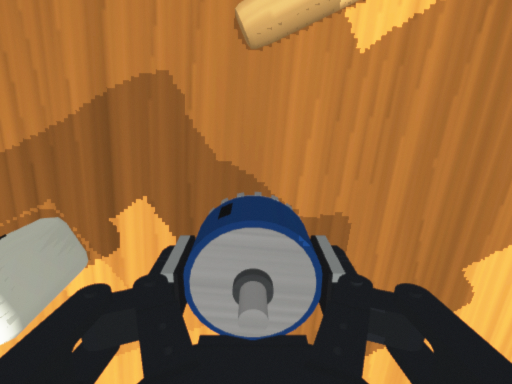

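The saw is held between the fingers, with its lid centred near (252,282).

```bash
python3 - <<'E'
from h import *
c=manip.calibration('wrist')
for q in [(253,282),(253,228),(253,338),(186,282),(320,282)]: print(plane(c,*q,.04).round(4))
E
python3 -m handwheel '0 0 0 0 0 -0.02 0;0 0 0 0 0 -0.03 0;0 0 0 0 0 -0.0236 0;0 0 0 -0.037 0.0328 0 0;0 0 0 -0.037 0.0328 0 0;0 0 0 -0.037 0.0328 0 0;0 0 0 -0.037 0.0328 0 0;0 0 0 -0.037 0.0328 0 0;0 0 0 -0.037 0.0328 0 0;0 0 0 0 0 0 0;0 0 0 0 0 0 0;0 0 0 0 0 0 0'
python3 - <<'E'
from h import *
to((*PAD['d'],.08),(*PAD['d'],.0207))
E
```

```text
[0.4242 0.3193 0.04  ]
[0.4223 0.3445 0.04  ]
[0.4264 0.2898 0.04  ]
[0.3956 0.3172 0.04  ]
[0.4528 0.3215 0.04  ]
t: 6.92
eef_pos: [0.6354, 0.1128, 0.0784]
ee_rot: [0.68, 0.733, -0.0, -0.0]
wrist_force: [0.7, 0.1, -1.9]
gripper_width: 0.0586
gripper_force: 54.8
t 6.92 tcp [0.6354 0.1128 0.0784] rot err [-0.0004 -0.0001  0.0015] F [ 0.7  0.1 -1.9] w 0.0586
 to [0.6375 0.1125 0.08  ] tool shift [-0.0005  0.0021 -0.0016]
 to [0.6375 0.1125 0.0207] tool shift [0.     0.     0.0593]
```

```bash
python3 -m handwheel '0 0 0 0.0005 0.002 0.02 0;0 0 0 0 0 0.02 0;0 0 0 0 0 0.01 0;0 0 0 0 0 0.004 0;0 0 0 0 0 0 0;0 0 0 0 0 0 0'
python3 - <<'E'
from h import *
to((*PAD['d'],.0207))
E
```

```text
t: 7.68
eef_pos: [0.6387, 0.1127, 0.0246]
ee_rot: [0.68, 0.733, 0.0, 0.0]
wrist_force: [-0.5, 0.6, -1.7]
gripper_width: 0.0584
gripper_force: 54.8
t 7.67 tcp [0.6387 0.1127 0.0246] rot err [ 0.0009 -0.0001  0.0005] F [-0.5  0.6 -1.7] w 0.0584
 to [0.6375 0.1125 0.0207] tool shift [-0.0001 -0.0012  0.0039]
```

```bash
python3 -m handwheel '0 0 0 0 -0.0012 0.002 0;0 0 0 0 0 0.001 0;0 0 0 0 0 0.001 0;0 0 0 0 0 0 0;0 0 0 0 0 0 0'
```

```text
t: 8.3
eef_pos: [0.6371, 0.1126, 0.0206]
ee_rot: [0.68, 0.733, 0.0, 0.0]
wrist_force: [-3.1, -0.8, 5.6]
gripper_width: 0.0589
gripper_force: 55.4
```

```bash
python3 -m handwheel '0 0 0 0 0 0 1;0 0 0 0 0 0 1;0 0 0 0 0 0 1;0 0 0 0 0 0 1;0 0 0 0 0 -0.03 1;0 0 0 0 0 -0.05 1;0 0 0 0 0 -0.05 1;0 0 0 -0.0156 -0.0393 -0.016 1;0 0 0 -0.0156 -0.0393 -0.016 1;0 0 0 -0.0156 -0.0393 -0.016 1;0 0 0 -0.0156 -0.0393 -0.016 1;0 0 0 -0.0156 -0.0393 -0.016 1;0 0 0 0 0 0 1;0 0 0 0 0 0 1'
python3 - <<'E'
from h import *
saw('s36',(.447,.094),36);saw('p60',PAD['d'],60)
to((.447,.094,.2))
E
```

```text
t: 10.05
eef_pos: [0.4476, 0.0201, 0.2304]
ee_rot: [0.68, 0.733, 0.001, 0.0]
wrist_force: [-0.1, -1.0, -0.5]
gripper_width: 0.0856
gripper_force: 0.0
s36 bbox [238, 87, 32, 33, 181] hull circle [0.4431 0.0906 0.035 ] r mm 19.03805681973581
 lid 254.47802734375 104.56593322753906 14.64533519744873 [0.4441 0.0894 0.04  ] r mm 16.499034655054626
p60 bbox [399, 67, 74, 59, 1079] hull circle [0.6399 0.1133 0.035 ] r mm 43.44687345004852
 lid 445.0 98.0 29.83296775817871 [0.6477 0.1118 0.04  ] r mm 33.57871076367569
t 10.15 tcp [0.4476 0.0203 0.2298] rot err [ 0.     -0.0001  0.0008] F [-0.5  0.   0.5] w 0.0854
 to [0.447 0.094 0.2  ] tool shift [0.0735 0.0048 0.0298]
```

View pics/s36.png

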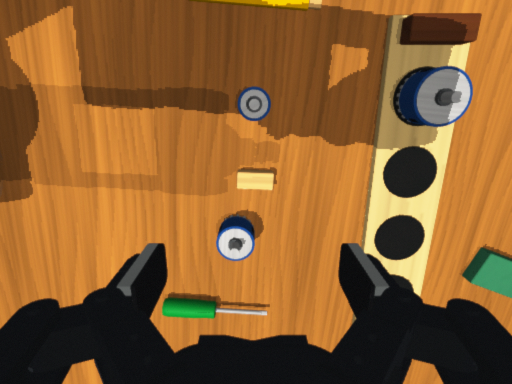

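The 60 mm saw stands upright on pad d, with its lid near (443,96). The 36 mm saw is at (254,104).

```bash
python3 - <<'E'
from h import *
c=manip.calibration('wrist');print(plane(c,443,96,.054).round(4),plane(c,448,97,.076).round(4))
to((.444,.0898,.2),(.444,.0898,.007))
E
python3 -m handwheel '0 0 0 0.035 -0.0005 0.015 1;0 0 0 0.0346 0.0022 0.015 1;0 0 0 0 0 0.05 1;0 0 0 0 0 0.05 1;0 0 0 0 0 0.035 1;0 0 0 0 0 0.03 1;0 0 0 0 0 0.0278 1;0 0 0 0 0 0 1;0 0 0 0 0 0 0;0 0 0 0 0 0 0;0 0 0 0 0 0 0;0 0 0 0 0 0 0;0 0 0 0 0 0 0;0 0 0 0 0 0 0' 50
python3 - <<'E'
from h import *
c,im,h=snap('wrist')
cv2.imwrite('pics/g36.png',im[120:,130:380,::-1])
p=manip.get_obs()['eef_pos']
to((p[0],p[1],.08),(*PAD['b'],.08),(*PAD['b'],p[2]+.014))
m=cv2.morphologyEx(((h[...,1]<60)&(h[...,2]>90)).astype(np.uint8),cv2.MORPH_OPEN,np.ones((3,3)))
m[:,:150]=0;m[:,360:]=0
for s,ce in blobs(m,200,20000):
  x,y,w,hh,_=s;print(s,plane(c,x+w/2,y+hh/2,.04).round(4))
E
```

```text
[0.6361 0.1129 0.054 ] [0.6276 0.1112 0.076 ]
t 10.15 tcp [0.4476 0.0203 0.2298] rot err [ 0.     -0.0001  0.0008] F [-0.5  0.   0.5] w 0.0854
 to [0.444  0.0898 0.2   ] tool shift [0.0695 0.0015 0.0298]
 to [0.444  0.0898 0.007 ] tool shift [0.    0.    0.193]
t: 11.9
eef_pos: [0.4441, 0.0898, 0.0084]
ee_rot: [0.68, 0.733, 0.001, 0.001]
wrist_force: [-1.6, 0.8, 7.7]
gripper_width: 0.0345
gripper_force: 49.0
t 11.95 tcp [0.4441 0.0897 0.0084] rot err [ 0.0017 -0.0003  0.0004] F [-0.9  0.1  7.7] w 0.0351
 to [0.4441 0.0897 0.08  ] tool shift [ 0.      0.     -0.0716]
 to [ 0.651  -0.0667  0.08  ] tool shift [-0.1714  0.1947  0.    ]
 to [ 0.651  -0.0667  0.0224] tool shift [0.     0.     0.0576]
[194, 232, 21, 44, 418] [0.4222 0.1007 0.04  ]
[291, 232, 20, 44, 414] [0.4629 0.1038 0.04  ]
[218, 249, 70, 78, 3061] [0.4439 0.0856 0.04  ]
```

View pics/g36.png

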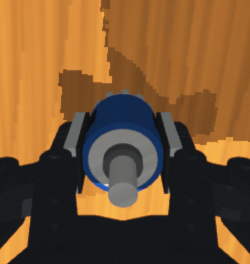

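The 36 mm saw is gripped upright and centred to within about 1 mm.

```bash
python3 -m handwheel '0 0 0 0 0 -0.02 0;0 0 0 0 0 -0.03 0;0 0 0 0 0 -0.0216 0;0 0 0 -0.0286 0.0325 0 0;0 0 0 -0.0286 0.0325 0 0;0 0 0 -0.0286 0.0325 0 0;0 0 0 -0.0286 0.0325 0 0;0 0 0 -0.0286 0.0325 0 0;0 0 0 -0.0284 0.0325 0 0;0 0 0 0 0 0 0;0 0 0 0 0 0.02 0;0 0 0 0 0 0.02 0;0 0 0 0 0 0.01 0;0 0 0 0 0 0 0;0 0 0 0 0 0 0;0 0 0 0 0 0 0'
python3 - <<'E'
from h import *
to((*PAD['b'],.0224))
E
```

```text
t: 13.95
eef_pos: [0.6512, -0.0667, 0.0296]
ee_rot: [0.68, 0.733, 0.0, 0.0]
wrist_force: [0.1, -0.9, -0.4]
gripper_width: 0.0346
gripper_force: 50.2
t 13.95 tcp [ 0.6512 -0.0667  0.0296] rot err [0.0012 0.0002 0.0006] F [ 0.1 -0.9 -0.4] w 0.0346
 to [ 0.651  -0.0667  0.0224] tool shift [ 0.     -0.0002  0.0072]
```

```bash
python3 -m handwheel '0 0 0 0 0 0.003 0;0 0 0 0 0 0.002 0;0 0 0 0 0 0.001 0;0 0 0 0 0 0.001 0;0 0 0 0 0 0 0;0 0 0 0 0 0 0'
```

```text
t: 14.7
eef_pos: [0.6506, -0.0667, 0.0225]
ee_rot: [0.68, 0.733, -0.0, -0.0]
wrist_force: [-2.4, 0.9, 6.7]
gripper_width: 0.0347
gripper_force: 51.0
```

```bash
python3 -m handwheel '0 0 0 0 0 0 1;0 0 0 0 0 0 1;0 0 0 0 0 0 1;0 0 0 0 0 0 1;0 0 0 0 0 -0.03 1;0 0 0 0 0 -0.05 1;0 0 0 0 0 -0.05 1;0 0 0 -0.012 -0.0438 -0.0155 1;0 0 0 -0.012 -0.0438 -0.0155 1;0 0 0 -0.012 -0.0438 -0.0155 1;0 0 0 -0.012 -0.0438 -0.0155 1;0 0 0 -0.012 -0.0438 -0.0155 1;0 0 0 0 0 0 1;0 0 0 0 0 0 1'
python3 - <<'E'
from h import *
saw('s48',(.437,-.07),48);saw('p36',PAD['b'],36)
to((.437,-.07,.2))
E
```

```text
t: 16.45
eef_pos: [0.4374, -0.143, 0.2297]
ee_rot: [0.68, 0.733, 0.0, 0.001]
wrist_force: [1.1, 0.8, 0.5]
gripper_width: 0.0854
gripper_force: 0.0
s48 bbox [232, 86, 43, 45, 264] hull circle [ 0.4325 -0.0777  0.035 ] r mm 25.535018294035044
 lid 254.0 109.1500015258789 20.249109268188477 [ 0.4338 -0.0787  0.04  ] r mm 22.760130876893047
p36 bbox [428, 95, 51, 37, 711] hull circle [ 0.653 -0.065  0.035] r mm 29.59499632606606
 lid 457.530517578125 111.93728637695312 20.573251724243164 [ 0.6546 -0.0646  0.04  ] r mm 23.105066775988973
t 16.55 tcp [ 0.4376 -0.1428  0.2291] rot err [ 0.0001 -0.0001  0.0009] F [-0.   0.1 -0.9] w 0.0852
 to [ 0.437 -0.07   0.2  ] tool shift [0.0726 0.0048 0.0291]
```

View pics/s48.png

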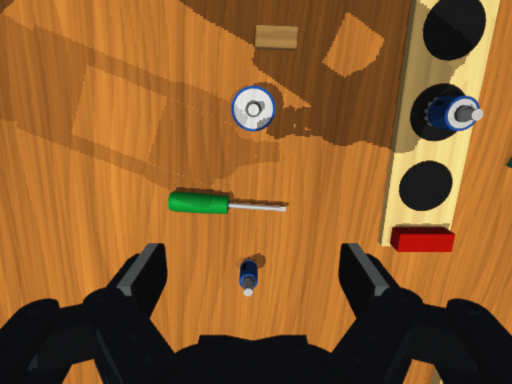

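The 36 mm saw stands on pad b, with its lid near (462,114). The 48 mm saw is at (253,108).

```bash
python3 - <<'E'
from h import *
c=manip.calibration('wrist');print(plane(c,462,114,.054).round(4))
E
python3 -m handwheel '0 0 0 0.0323 0.0003 0.015 1;0 0 0 0.0323 0.0004 0.015 1;0 0 0 0 0 0.05 1;0 0 0 0 0 0.05 1;0 0 0 0 0 0.035 1;0 0 0 0 0 0.03 1;0 0 0 0 0 0.027 1;0 0 0 0 0 0 1;0 0 0 0 0 0 0;0 0 0 0 0 0 0;0 0 0 0 0 0 0;0 0 0 0 0 0 0;0 0 0 0 0 0 0;0 0 0 0 0 0 0' 50
python3 - <<'E'
from h import *
c,im,h=snap('wrist')
cv2.imwrite('pics/g48.png',im[120:,130:380,::-1])
p=manip.get_obs()['eef_pos']
to((p[0],p[1],.11),(*PAD['c'],.11),(*PAD['c'],p[2]+.014))
print(plane(c,254,280,.04))
E
```

```text
[ 0.65   -0.0662  0.054 ]
t: 18.3
eef_pos: [0.4335, -0.0786, 0.0086]
ee_rot: [0.68, 0.733, 0.001, 0.001]
wrist_force: [-1.8, 1.2, 4.8]
gripper_width: 0.0466
gripper_force: 50.4
t 18.35 tcp [ 0.4336 -0.0786  0.0086] rot err [0.0021 0.0004 0.0005] F [-1.2  2.1  4.7] w 0.0468
 to [ 0.4336 -0.0786  0.11  ] tool shift [ 0.      0.     -0.1014]
 to [0.644  0.0229 0.11  ] tool shift [0.0855 0.2174 0.    ]
 to [0.644  0.0229 0.0226] tool shift [0.     0.     0.0874]
[ 0.43347804 -0.0787689   0.04      ]
```

View pics/g48.png

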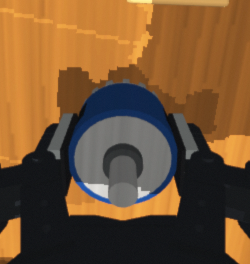

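The 48 mm saw is gripped and centred, so I'll carry it high over the others to pad c.

```bash
python3 -m handwheel '0 0 0 0 0 -0.02 0;0 0 0 0 0 -0.04 0;0 0 0 0 0 -0.0414 0;0 0 0 0.0142 0.0362 0 0;0 0 0 0.0142 0.0362 0 0;0 0 0 0.0142 0.0362 0 0;0 0 0 0.0143 0.0362 0 0;0 0 0 0.0143 0.0362 0 0;0 0 0 0.0143 0.0364 0 0;0 0 0 0 0 0 0;0 0 0 0 0 0.03 0;0 0 0 0 0 0.03 0;0 0 0 0 0 0.02 0;0 0 0 0 0 0 0;0 0 0 0 0 0 0;0 0 0 0 0 0 0'
python3 - <<'E'
from h import *
to((*PAD['c'],.0226))
E
```

```text
t: 20.35
eef_pos: [0.6439, 0.0231, 0.0301]
ee_rot: [0.68, 0.733, 0.001, 0.001]
wrist_force: [1.5, -0.6, -1.2]
gripper_width: 0.0467
gripper_force: 52.3
t 20.35 tcp [0.6439 0.0231 0.0301] rot err [0.002  0.0001 0.0005] F [ 1.5 -0.6 -1.2] w 0.0467
 to [0.644  0.0229 0.0226] tool shift [-0.0002  0.      0.0075]
```

```bash
python3 -m handwheel '0 0 0 0 0 0.003 0;0 0 0 0 0 0.002 0;0 0 0 0 0 0.001 0;0 0 0 0 0 0.001 0;0 0 0 0 0 0 0;0 0 0 0 0 0 0'
```

```text
t: 21.1
eef_pos: [0.643, 0.0231, 0.0226]
ee_rot: [0.68, 0.733, -0.0, -0.0]
wrist_force: [-3.9, -0.2, 8.5]
gripper_width: 0.047
gripper_force: 53.5
```

```bash
python3 -m handwheel '0 0 0 0 0 0 1;0 0 0 0 0 0 1;0 0 0 0 0 0 1;0 0 0 0 0 0 1;0 0 0 0 0 -0.03 1;0 0 0 0 0 -0.05 1;0 0 0 0 0 -0.05 1;0 0 0 -0.0465 -0.0285 -0.0096 1;0 0 0 -0.0465 -0.0285 -0.0096 1;0 0 0 -0.0465 -0.0285 -0.0096 1;0 0 0 -0.0465 -0.0285 -0.0096 1;0 0 0 -0.0465 -0.0285 -0.0096 1;0 0 0 -0.0465 -0.0285 -0.0096 1;0 0 0 -0.0465 -0.0285 -0.0096 1;0 0 0 -0.0465 -0.0285 -0.0096 1;0 0 0 0 0 0 1;0 0 0 0 0 0 1'
python3 - <<'E'
from h import *
saw('s24',(.444,-.293),24)
to((.444,-.293,.2))
E
```

```text
t: 23.22
eef_pos: [0.4435, -0.3646, 0.2283]
ee_rot: [0.68, 0.733, 0.0, -0.0]
wrist_force: [-0.4, 0.5, 0.4]
gripper_width: 0.0853
gripper_force: 0.0
s24 bbox [247, 93, 21, 22, 134] hull circle [ 0.4424 -0.294   0.035 ] r mm 12.516456723864634
 lid 257.9638671875 104.78313446044922 8.448392868041992 [ 0.4435 -0.2952  0.04  ] r mm 9.460399418182606
t 23.27 tcp [ 0.4437 -0.3641  0.2282] rot err [-0.0003 -0.0008  0.0008] F [-0.7 -0.1 -0. ] w 0.086
 to [ 0.444 -0.293  0.2  ] tool shift [0.0709 0.0056 0.0282]
```

View pics/s24.png

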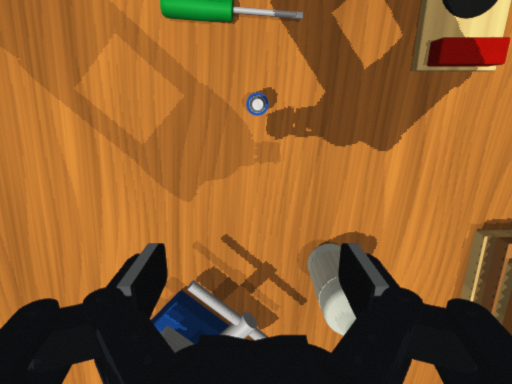

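The 24 mm saw is at (258,104) and clear of everything else.

```bash
python3 -m handwheel '0 0 0 0.0348 0.0022 0.015 1;0 0 0 0.0347 0.0022 0.015 1;0 0 0 0 0 0.05 1;0 0 0 0 0 0.05 1;0 0 0 0 0 0.035 1;0 0 0 0 0 0.03 1;0 0 0 0 0 0.0212 1;0 0 0 0 0 0 1;0 0 0 0 0 0 0;0 0 0 0 0 0 0;0 0 0 0 0 0 0;0 0 0 0 0 0 0;0 0 0 0 0 0 0;0 0 0 0 0 0 0;0 0 0 0 0 0 0' 50
python3 - <<'E'
from h import *
c,im,h=snap('wrist')
cv2.imwrite('pics/g24.png',im[120:,130:380,::-1])
p=manip.get_obs()['eef_pos']
to((p[0],p[1],.11),(*PAD['a'],.11),(*PAD['a'],p[2]+.014))
print(plane(c,254,280,.04))
E
```

```text
t: 25.15
eef_pos: [0.4432, -0.2956, 0.0132]
ee_rot: [0.68, 0.733, 0.0, 0.001]
wrist_force: [-1.0, 0.9, 7.2]
gripper_width: 0.0228
gripper_force: 48.6
t 25.2 tcp [ 0.4432 -0.2956  0.0132] rot err [0.0009 0.0005 0.0003] F [-0.9  1.6  7. ] w 0.0225
 to [ 0.4432 -0.2956  0.11  ] tool shift [ 0.      0.     -0.0968]
 to [ 0.6573 -0.156   0.11  ] tool shift [0.1232 0.2239 0.    ]
 to [ 0.6573 -0.156   0.0272] tool shift [0.     0.     0.0828]
[ 0.44341961 -0.29893597  0.04      ]
```

View pics/g24.png

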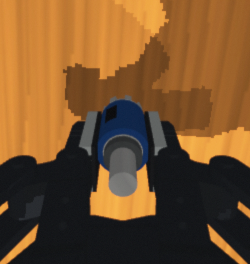

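The 24 mm saw is gripped and centred, so I'll carry it to pad a.

```bash
python3 -m handwheel '0 0 0 0 0 -0.02 0;0 0 0 0 0 -0.04 0;0 0 0 0 0 -0.0368 0;0 0 0 0.0205 0.0373 0 0;0 0 0 0.0205 0.0373 0 0;0 0 0 0.0205 0.0373 0 0;0 0 0 0.0205 0.0373 0 0;0 0 0 0.0206 0.0373 0 0;0 0 0 0.0206 0.0374 0 0;0 0 0 0 0 0 0;0 0 0 0 0 0.03 0;0 0 0 0 0 0.03 0;0 0 0 0 0 0.015 0;0 0 0 0 0 0 0;0 0 0 0 0 0 0;0 0 0 0 0 0 0'
python3 - <<'E'
from h import *
to((*PAD['a'],.0272))
E
```

```text
t: 27.2
eef_pos: [0.6576, -0.156, 0.0355]
ee_rot: [0.68, 0.733, 0.0, 0.001]
wrist_force: [0.1, -0.3, -0.9]
gripper_width: 0.0222
gripper_force: 49.3
t 27.2 tcp [ 0.6576 -0.156   0.0355] rot err [0.0019 0.0006 0.0005] F [ 0.1 -0.3 -0.9] w 0.0222
 to [ 0.6573 -0.156   0.0272] tool shift [-0.     -0.0003  0.0083]
```

```bash
python3 -m handwheel '0 0 0 0 -0.0003 0.004 0;0 0 0 0 0 0.002 0;0 0 0 0 0 0.001 0;0 0 0 0 0 0.001 0;0 0 0 0 0 0 0;0 0 0 0 0 0 0'
```

```text
t: 27.95
eef_pos: [0.6564, -0.1557, 0.0272]
ee_rot: [0.68, 0.733, -0.0, -0.0]
wrist_force: [-4.1, 1.2, 11.0]
gripper_width: 0.0223
gripper_force: 50.3
```

```bash
python3 -m handwheel '0 0 0 0 0 0 1;0 0 0 0 0 0 1;0 0 0 0 0 0 1;0 0 0 0 0 0 1;0 0 0 0 0 -0.03 1;0 0 0 0 0 -0.05 1;0 0 0 0 0 -0.05 1;0 0 0 0.023 0 -0.05 1;0 0 0 0.023 0 -0.05 1;0 0 0 0.023 0 -0.05 1;0 0 0 0.023 0 -0.03 1;0 0 0 0 0 0 1;0 0 0 0 0 0 1'
python3 - <<'E'
from h import *
to()
c,im,h=snap('wrist');cv2.imwrite('pics/fin.png',im[:,:,::-1])
cs,s,_=snap('scene');cv2.imwrite('pics/fins.png',cv2.resize(s[150:310,200:380,::-1],None,fx=3,fy=3))
for k,p in PAD.items(): print(k,'pad',proj(c,[*p,.014]).round(),'lid',proj(c,[*p,.054]).round(),'scene lid in crop',((proj(cs,[*p,.054])-[200,150])*3).round())
E
```

```text
t: 29.58
eef_pos: [0.6492, -0.0642, 0.3352]
ee_rot: [0.68, 0.733, -0.0, -0.0]
wrist_force: [0.3, 0.1, 0.0]
gripper_width: 0.0852
gripper_force: 0.0
t 29.57 tcp [ 0.6492 -0.0642  0.3352] rot err [-0.0012  0.0001  0.0008] F [0.3 0.1 0. ] w 0.0852
d pad [255.  22.] lid [255.  15.] scene lid in crop [411. 103.]
c pad [254.  90.] lid [254.  90.] scene lid in crop [336. 171.]
b pad [254. 151.] lid [254. 155.] scene lid in crop [255. 244.]
a pad [254. 204.] lid [254. 213.] scene lid in crop [165. 324.]
```

View pics/fin.png

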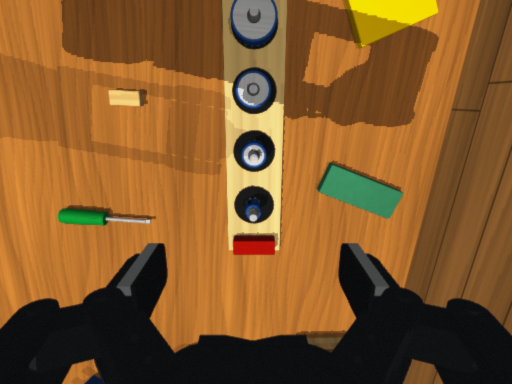

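View pics/fins.png

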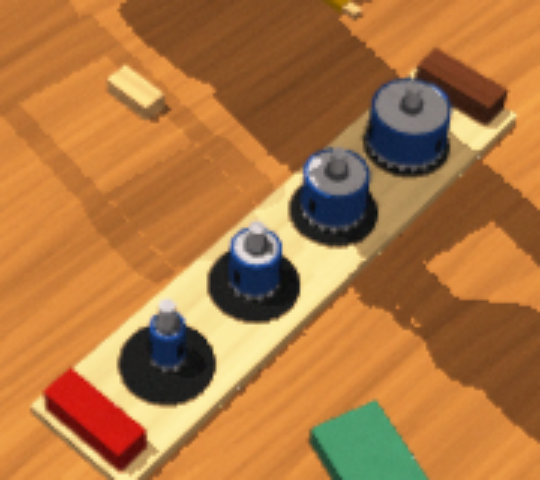

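All four saws stand upright. In the wrist view the lids are at (254,16), (254,91), (254,155) and (253,211), against expected rows 15, 90, 155 and 213. The scene crop shows them in order from the red block to the dark block, and the gripper is clear.

```bash
python3 -c "
from cell import manip
print(manip.hand_in())"
```

```text
the job is handed in; nothing more can be done
None
```

The four hole saws stand shank up on the pads, 24, 36, 48, 60 mm from the red block to the dark wooden one, centred to within about 2 mm in the last pictures; all are released and the job was handed in at about 30 s, with no verdict shown.

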